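# Level the rocking table griddle with its two thumbscrews

### The job

The table griddle on the wooden hob cover leans forward and rocks, because its two front levelling thumbscrews have been wound up. Wind both of them down until the plate is level and stands firmly on all four feet, each carrying its share, so that it no longer rocks. Turn gently: do not bear down on the griddle, push it about or disturb what stands round it.

Things in the scene. Friction and masses are not known exactly. Their poses are not given: they have to be found in the camera images.
- griddle: dark iron plate 165 x 200 mm, about 3 kg, on a wooden board whose top is at z = 0.018. Origin under the plate's middle, at the soles; x to the splash guard at the back, y to the left, z up from the plate, whose top is at z = 32 mm here. Screw axes at x -92, y +-104 mm; back feet at x 62, y +-84 mm. As found each screw is wound up by its own 2 to 5.2 mm, so the front leans down and rocks.
- ear_left (a point): top of the bush in the left front ear, on the axis of the left thumbscrew. The knob on it is round and knurled, 33 mm wide, 18 mm high, its middle 24 mm above this point when level, 26 to 29.5 mm as found. Right-hand thread: clockwise from above drives the screw down 1.6 mm per rad (10 mm a turn); friction 0.06 N m. Its rubber sole (sole_left_c0), 26 mm wide, turns with it.
- ear_right (a point): top of the bush in the right front ear, on the axis of the right thumbscrew. The knob on it is round and knurled, 33 mm wide, 18 mm high, its middle 24 mm above this point when level, 26 to 29.5 mm as found. Right-hand thread: clockwise from above drives the screw down 1.6 mm per rad (10 mm a turn); friction 0.06 N m. Its rubber sole (sole_right_c0), 26 mm wide, turns with it.
- foot_left: fixed back left foot, 26 mm wide, 24 mm high, origin at its sole. Of the four feet the back ones normally carry about 10 N each, the front ones 5 N each. The front soles yield 0.06 mm per N.
- foot_right: fixed back right foot, as the left. A screw whose sole hangs free goes down by its lead as it is turned; one whose sole stands on the board stays and lifts its corner. From touching to an even share takes about 0.4 rad, the corner rising about 0.3 mm; about 0.8 rad takes the load off the other screw.
- vinegar: tall clear bottle with a white cap, 65 mm wide, 218 mm high, behind the griddle; stays where it is. Origin at its underside.
- sauce: slim sauce bottle with a yellow cap, 58 mm wide, 206 mm high, behind the griddle; stays where it is. Origin at its underside.
- coffee_box: upright carton 44 x 55 x 127 mm, at the back right; stays where it is. Origin at its underside.
- jar: small glass jar with a green lid, 55 mm wide, 70 mm high, at the back left; stays where it is. Origin at its underside.
- spice: spice jar with a white lid, 44 mm wide, 109 mm high, at the back right; stays where it is. Origin at its underside.
- salt: glass shaker with a grey cap, 37 mm wide, 69 mm high, in front of the griddle; stays where it is. Origin at its underside.
- tin: flat food tin, 86 mm wide, 40 mm high, at the front right; stays where it is. Origin at its underside.
- cup: brown stoneware mug, 98 x 132 mm with its handle, 89 mm high, at the front left; stays where it is. Origin at its underside.

How it is judged:
By the outcome, as a careful person would: the job done as asked, in the order asked, and still so for the second after the job is handed in, with the robot touching nothing.
It also fails if it takes over 72 s, if anything falls off the work surface, if the arm or the gripper's body presses on something with over 40 N, if the wrist force passes 120 N, or if a joint passes its speed limit or range.

### The arm

A 6-joint arm with a two-finger parallel gripper is mounted at the origin on a cart in front of the work surface, level with it; the furniture and walls round the work are solid. World frame = base frame: x ahead of the robot, y to its left, z up, the work surface at z = 0. Lengths are in m, angles in rad, forces in N, time in s.
With the tool pointing down it reaches from about 0.3 to 0.875 m from the base axis. Payload 6.4 kg.
Tool frame: the origin (TCP) lies between the finger pads; the fingertips stand 8 mm ahead of it and the grasp point (between the pads) lies 11 mm behind it (ctrl.finger_overhang is the distance from the TCP to the fingertips, in m); z points along the fingers, y is the line along which they close (so a half turn about z gives the same grasp; the last joint's range is limited). The gripper opens to 85 mm and grips with 20 to 120 N. Pads are 22 mm wide; open, the fingers measure 114 mm over their backs; the gripper's body (76 mm by 85 mm) begins 54 mm behind the grasp point. The pads swing forward as they close: fully open they stand 13 mm farther back than shut.
Start: joints at [1.063, 0.181, 1.607, -0, 1.354, -0.206], TCP at [0.171, 0.549, 0.239] pointing down, gripper open.
Joint ranges: [-2.99, 2.99], [-0.89, 2.07], [0.3, 2.58], [-1.14, 4.28], [0, 2.63], [-3.12, 3.12]. Speed limits (rad/s): [2.57, 2.57, 3.01, 3.14, 3.14, 3.14].

### API

Orientations are given as a unit quaternion [w, x, y, z].
In Python, from bench import ctrl, camera gives the robot as it stands.
- The arm moves only by the shell command python3 -m pendant 'ROWS' [OPENING]. ROWS is JSON, a list of rows, each a list of 6 numbers: the shift along the world's x, y, z normalised to -1 to 1, where 1 is 200 mm, then the turn, a rotation vector about the world's x, y, z normalised to -1 to 1, where 1 is pi/2 rad. In form: [[dx, dy, dz, rx, ry, rz], ...]. A call has exactly 10 rows; each row shifts and turns the commanded pose from where the row before left it; what a row does not reach is not made up. A row lasts 1/8 s, in which the tool goes at most 62.5 mm and 10.7 degrees, less where a joint would pass 70% of its speed; a pose out of reach is approached as far as the arm can. A call with a number of a shift or a turn outside -1 to 1 is refused whole. A call with a gripper value outside its range is refused whole. OPENING is the opening, from -1 (shut) to 1 (fully open), set as the call begins (- or left out, the last holds). The fingers move at their own pace and stop on an object; the grip force is fixed at half the most. Time passes only in rows, so rows that do not move let the fingers close, or fill a call up. It gives the time, the measured TCP pose, the force, the opening and the grip force at its end, in the units of the state.
- ctrl.get_obs(): the state, without advancing time (a new reading comes with each control period).
- camera(name): name is "scene" or "top" or "wrist"; returns a dict with "color" (400x640x3 uint8, blue, green, red), "fx", "fy", "cx", "cy" (pixels), "xyz" and "rotation" of the camera in the world; the wrist camera has in their place "hand_eye" (4x4, takes a point from camera to tool coordinates, whose origin is the TCP and whose axes are the flange's). Camera axes: x right, y down, z forward; pixel columns grow to the right and rows downward; lengths in m; the calibration is good to about 2 mm. The wrist camera is an equidistant fisheye: a pixel r from the principal point sees the ray r / f radians off the axis. A picture is of the moment at which its call begins: read the wrist's pose just before it. There is no depth.
- ctrl.hand_in(): hands the job in; it is judged then, once.
The state is a dict: "time_s": time; "q": joint angles; "dq": joint speeds; "joint_efforts": joint torques, N m; "eef_pos": TCP position; "eef_rot": TCP orientation; "wrist_force": force on the tool from outside, world axes, zero at the start; "torque": the same for the moment, N m; "opening": opening from 0.0 (shut) to 1.0 (fully open); "grasp_force": force on a finger pad.
Only numpy, scipy, OpenCV 4.12 (cv2) and the standard library are available. Lean on these libraries where they do the work, as an engineer would, in place of code of your own. Each camera call takes 0.05 s, during which the arm holds its last target. There are 200 camera calls.

## Working session

There is one attempt and no reset: what is moved stays moved. The work goes in short steps, Python scripts to look and compute and a shell command to move; the robot and the scene stay as the last step left them, time stands still between calls to the robot, and variables do not carry over. Pictures are saved under pics/ and viewed, at most 10 in all, crops included, and the job is handed in when it is done.

```bash
mkdir -p pics; ls
python3 - <<'E'
from bench import ctrl,camera
import cv2,json
o=ctrl.get_obs();print({k:o[k] for k in('time_s','eef_pos','eef_rot','wrist_force','opening')},ctrl.finger_overhang)
for n in('scene','top'):
    c=camera(n);cv2.imwrite(f'pics/{n}0.png',c['color']);print(n,{k:(c[k].tolist() if hasattr(c[k],'tolist') else c[k]) for k in c if k!='color'})
E
```

```text
pics
{'time_s': 0.0, 'eef_pos': array([0.17062525, 0.54853724, 0.23837203]), 'eef_rot': array([-3.22652315e-04,  1.50350163e-01,  9.88632412e-01, -8.24016313e-04]), 'wrist_force': array([ 0.18471991, -0.26796858,  0.30840513]), 'opening': 1.0010908801317557} 0.008
scene {'fx': 401.30683638206506, 'fy': 401.30683638206506, 'cx': 313.8724714478387, 'cy': 193.6472420761779, 'xyz': [0.16751973990452762, 0.12277914237540645, 0.8268202574723788], 'rotation': [0.15589075153832216, -0.6151011655311014, 0.7488740300290898, -0.19114475377338455]}
top {'fx': 429.01805237867336, 'fy': 429.01805237867336, 'cx': 318.03781957488957, 'cy': 200.9772818779749, 'xyz': [0.3852173337004367, 0.03887975841448515, 1.2227950157397993], 'rotation': [0.05471504707513668, -0.7029107259191762, 0.7074623792557365, -0.049191025087455285]}
```

View pics/scene0.png

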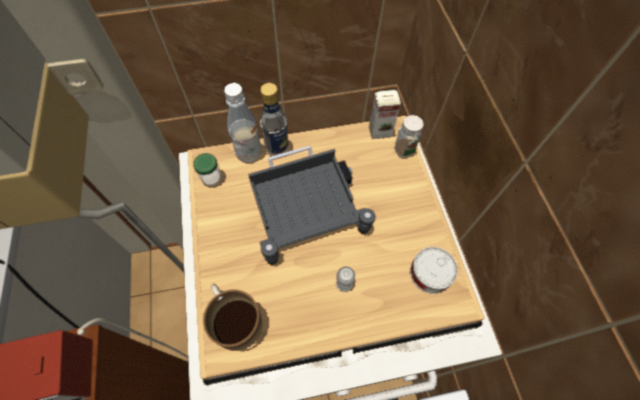

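View pics/top0.png

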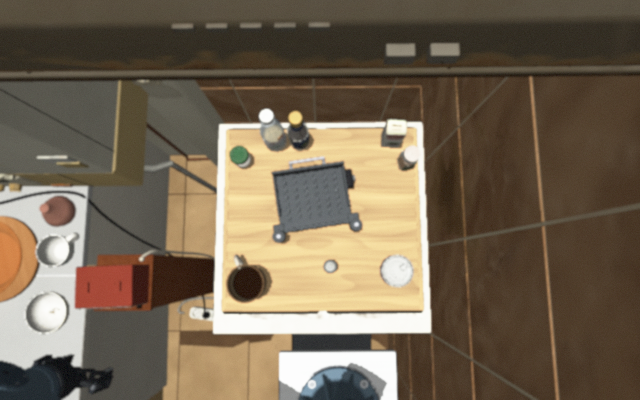

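```bash
cat > h.py <<'E'
import numpy as np
from scipy.spatial.transform import Rotation as R
def q(w): return R.from_quat([w[1],w[2],w[3],w[0]])
S=dict(f=401.30683638,c=(313.87247,193.64724),x=[0.16751974,0.12277914,0.82682026],r=[0.15589075,-0.61510117,0.74887403,-0.19114475])
T=dict(f=429.01805238,c=(318.03782,200.97728),x=[0.38521733,0.03887976,1.22279502],r=[0.05471505,-0.70291073,0.70746238,-0.04919103])
def ray(C,u,v): return np.array(C['x']),q(C['r']).apply([(u-C['c'][0])/C['f'],(v-C['c'][1])/C['f'],1])
def atz(C,u,v,z):
    o,d=ray(C,u,v); return o+d*(z-o[2])/d[2]
def proj(C,p):
    a=q(C['r']).inv().apply(np.array(p)-C['x']); return C['f']*a[:2]/a[2]+C['c']
def tri(a,b):
    o1,d1=ray(S,*a);o2,d2=ray(T,*b)
    s=np.linalg.lstsq(np.c_[d1,-d2],o2-o1,rcond=None)[0]
    p,r=o1+d1*s[0],o2+d2*s[1]; return (p+r)/2,np.linalg.norm(p-r)
E
python3 - <<'E'
import cv2,numpy as np
a=cv2.imread('pics/scene0.png');b=cv2.imread('pics/top0.png')
def cr(i,x,y,s=44,k=9):return cv2.resize(i[y:y+s,x:x+s],None,fx=k*.67,fy=k*.67,interpolation=cv2.INTER_CUBIC)
m=np.vstack([np.hstack([cr(a,248,228),cr(a,345,195)]),np.hstack([cr(b,258,215),cr(b,334,202)])])
print(m.shape);cv2.imwrite('pics/m.png',m)
E
```

```text
(530, 530, 3)
```

View pics/m.png

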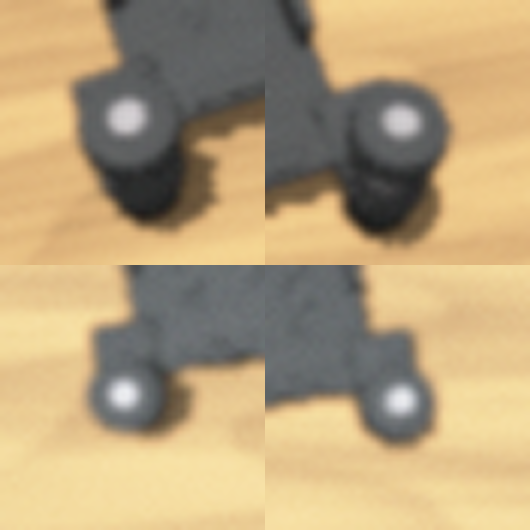

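Run:
```python
from h import *
k=6.02
def P(x,y,ox,oy):return ((x+.5)/k-.5+ox,(y+.5)/k-.5+oy)
L=tri(P(127,118,248,228),P(124,130,258,215));Rr=tri(P(137,121,345,195),P(135,135,334,202))
print(L,Rr)
d=L[0]-Rr[0];print(np.linalg.norm(d),np.degrees(np.arctan2(-d[0],d[1])))
for z in(.07,.08,.09):print(z,[atz(C,*p,z)[:2].round(4) for C,p in((S,P(127,118,248,228)),(T,P(124,130,258,215)),(S,P(137,121,345,195)),(T,P(135,135,334,202)))])
# griddle corners in top view at plate top
print([atz(T,u,v,.05)[:2].round(3) for u,v in((282,231),(352,219))])
# salt, tin, cup
print(atz(T,330,266,.069),atz(T,396,271,.04),atz(T,246,283,.089))
```

```text
(array([0.4596652 , 0.1527348 , 0.09384306]), np.float64(0.00023716897502821616)) (array([ 0.49037066, -0.05271022,  0.09344032]), np.float64(0.00027538923148655634))
0.2077273238144037 8.500409356612215
0.07 [array([0.4692, 0.1538]), array([0.4612, 0.155 ]), array([ 0.5006, -0.0584]), array([ 0.4926, -0.0545])]
0.08 [array([0.4652, 0.1534]), array([0.4606, 0.154 ]), array([ 0.4962, -0.0561]), array([ 0.4917, -0.0537])]
0.09 [array([0.4612, 0.153 ]), array([0.4599, 0.153 ]), array([ 0.4918, -0.0537]), array([ 0.4907, -0.0529])]
[array([0.477, 0.147]), array([ 0.508, -0.045])]
[0.38120969 0.01663518 0.069     ] [ 0.36663294 -0.16309705  0.04      ] [0.33882299 0.23594891 0.089     ]
```

```bash
python3 -m pendant '[[0.16,-0.22,0,0,0,0],[0.16,-0.22,0,0,0,0],[0.16,-0.22,0,0,0,0],[0.16,-0.22,0,0,0,0],[0.16,-0.22,0,0,0,0],[0.16,-0.22,0,0,0,0],[0.16,-0.22,0,0,0,0],[0.16,-0.22,0,0,0,0],[0.16,-0.22,-0.1,0,0,0],[0,0,0,0,0,0]]'
cat >> h.py <<'E'
def wrist(name):
    from bench import ctrl,camera
    import cv2,pickle
    o=ctrl.get_obs();c=camera('wrist');cv2.imwrite(f'pics/{name}.png',c['color'])
    d=dict(p=np.array(o['eef_pos']),r=np.array(o['eef_rot']),H=np.array(c['hand_eye']),f=c['fx'],c=np.array([c['cx'],c['cy']]))
    pickle.dump(d,open(f'pics/{name}.pkl','wb'));return d
def load(name):
    import pickle;return pickle.load(open(f'pics/{name}.pkl','rb'))
def wray(d,u,v):
    a=(np.array([u,v])-d['c'])/d['f'];th=np.linalg.norm(a)
    k=np.array([*(a/max(th,1e-9)*np.sin(th)),np.cos(th)])
    Q=q(d['r']);return d['p']+Q.apply(d['H'][:3,3]),Q.apply(d['H'][:3,:3]@k)
def watz(d,u,v,z):
    o,k=wray(d,u,v);return o+k*(z-o[2])/k[2]
def wproj(d,p):
    Q=q(d['r']);a=d['H'][:3,:3].T@(Q.inv().apply(np.array(p)-d['p'])-d['H'][:3,3])
    r=np.linalg.norm(a[:2]);return d['f']*np.arctan2(r,a[2])*a[:2]/r+d['c']
E
python3 - <<'E'
from h import *
d=wrist('w1');print(d);print(wproj(d,[.4597,.1527,.0935]),wproj(d,[.4904,-.0527,.0935]))
from bench import ctrl
o=ctrl.get_obs();print(o['q'],o['wrist_force'],o['torque'],o['time_s'])
E
```

```text
time_s: 1.35
eef_pos: [0.4596, 0.1499, 0.2175]
eef_rot: [-0.001, 0.153, 0.988, -0.001]
wrist_force: [-0.0, 0.4, 0.3]
opening: 0.999
grasp_force: 0.0
{'p': array([0.45955113, 0.1499191 , 0.21753402]), 'r': array([-1.36079066e-03,  1.52901864e-01,  9.88240213e-01, -6.71202570e-04]), 'H': array([[-4.32588228e-04, -9.54224830e-01, -2.99089930e-01,
         7.59515326e-02],
       [ 9.99998851e-01,  2.17599135e-05, -1.51577013e-03,
         1.26631733e-04],
       [ 1.45289366e-03, -2.99090242e-01,  9.54223724e-01,
        -1.34914624e-01],
       [ 0.00000000e+00,  0.00000000e+00,  0.00000000e+00,
         1.00000000e+00]]), 'f': 309.70691628693146, 'c': array([315.93068604, 195.64683068])}
[319.59834236 189.50911462] [148.0209714  270.56537364]
[ 7.26401068e-02 -5.11203838e-03  1.85203034e+00  1.32983022e-04
  1.29729531e+00 -1.19277614e+00] [-0.56455233  0.33880231 -0.00690115] [ 0.0147004  -0.01113092  0.02891386] 1.4
```

View pics/w1.png

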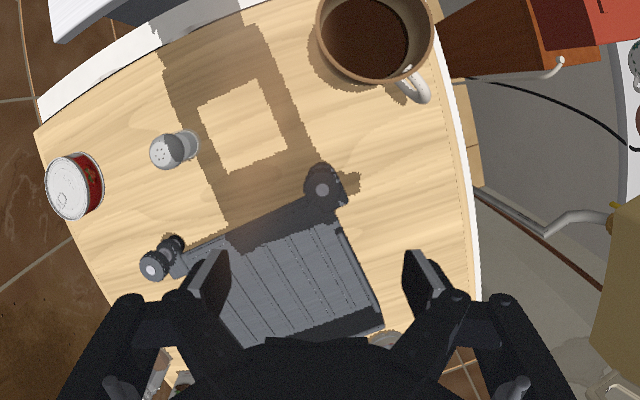

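```bash
python3 -m pendant '[[0,0,0,0,0,0.1],[0,0,0,0,0,0.1],[0,0,0,0,0,0.1],[0,0,0,0,0,0.09],[0,0,0,0.033,-0.106,0],[0,0,0,0.033,-0.106,0],[0,0,0,0.033,-0.106,0],[0,0,0,0.033,-0.106,0],[0,0,0,0.033,-0.106,0],[0,0,0,0.033,-0.106,0]]'
python3 -c "
from bench import ctrl
print(ctrl.get_obs()['q'])"
```

```text
time_s: 2.65
eef_pos: [0.4603, 0.1627, 0.2197]
eef_rot: [0.446, -0.146, 0.88, 0.077]
wrist_force: [0.8, 1.6, 0.2]
opening: 1.001
grasp_force: 0.0
[-0.17493195 -0.56154603  2.53653633  0.97679714  0.49581051 -2.79929596]
```

```bash
python3 -m pendant '[[0.08,0,-0.05,0,0,0],[0.07,0,-0.1,0,0,0],[0,0,-0.1,0,0,0],[0,0,-0.1,0,0,0],[0,0,-0.1,0,0,0],[0,0,-0.05,0,0,0],[0,0,0,0,0,0],[0,0,0,0,0,0],[0,0,0,0,0,0],[0,0,0,0,0,0]]'
python3 - <<'E'
from h import *
from bench import ctrl
print(ctrl.get_obs()['q'])
d=wrist('w2');o,k=wray(d,*d['c']);print(o,k);print(wproj(d,[.4597,.1527,.0935]),wproj(d,[.4597,.1527,.06]))
E
```

```text
time_s: 3.9
eef_pos: [0.4788, 0.1672, 0.162]
eef_rot: [0.421, -0.14, 0.893, 0.071]
wrist_force: [0.8, -0.3, 0.5]
opening: 0.998
grasp_force: 0.0
[-0.10919339 -0.28558062  2.49280233  1.28984249  0.3432832  -3.11754113]
[0.33450092 0.11938481 0.18833574] [ 0.8804053   0.29020283 -0.37505843]
[300.51196154 118.95908088] [301.64758757  72.87068387]
```

View pics/w2.png

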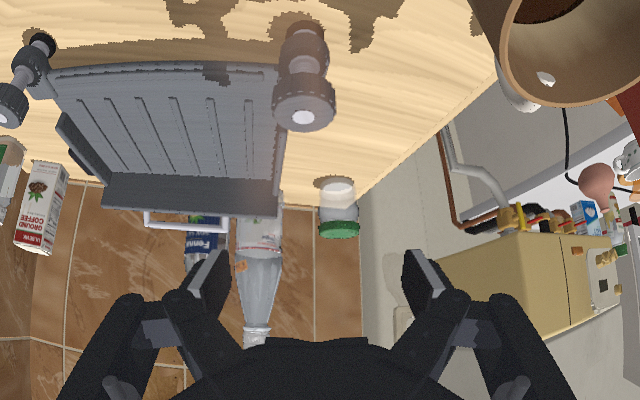

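Run:
```python
import cv2,numpy as np
a=cv2.imread('pics/w2.png')
l=cv2.resize(a[8:138,250:350],None,fx=4.5,fy=4.5,interpolation=cv2.INTER_CUBIC)
r=cv2.resize(a[20:140,0:75],None,fx=4.5,fy=4.5,interpolation=cv2.INTER_CUBIC)
r=cv2.copyMakeBorder(r,0,l.shape[0]-r.shape[0],0,0,cv2.BORDER_CONSTANT)
m=np.hstack([l,r]);print(m.shape);cv2.imwrite('pics/m2.png',m)
```

```text
(585, 788, 3)
```

View pics/m2.png

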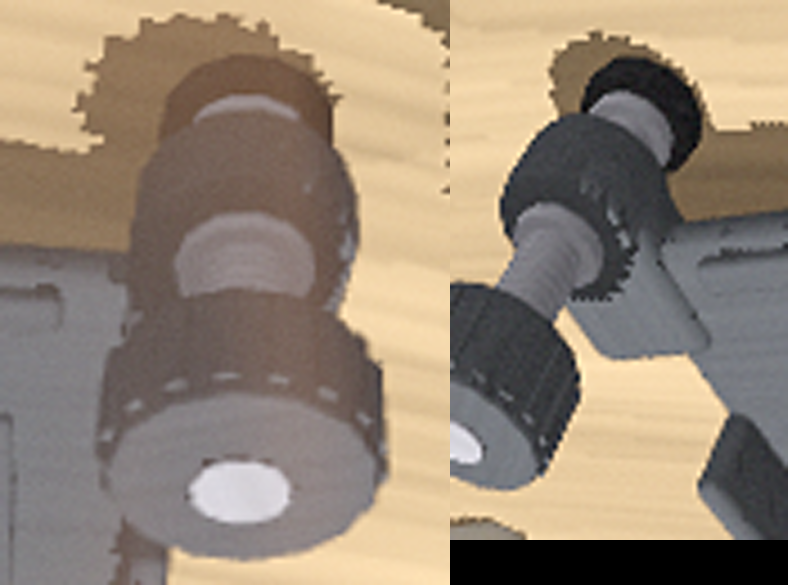

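```bash
cat > fit.py <<'E'
from h import *
from scipy.optimize import least_squares
def fit(d,near_top,far_top,near_bot,disc,entry,rs,lean=1.3,fr=0.148):
    # pixel pts; unknown knob top centre (x,y,z), then bush height
    th=np.radians(lean);ax=np.array([np.sin(th)*np.cos(fr)*1,-np.sin(th)*np.sin(fr),np.cos(th)]); 
    ax=np.array([np.sin(th)*.989,np.sin(th)*.148,np.cos(th)])  # front low: axis tips toward front => -(…)
    ax[:2]*=-1
    cam=d['p']+q(d['r']).apply(d['H'][:3,3])
    def pts(p):
        c=p[:3];n=cam-c;n=n-ax*(n@ax);n/=np.linalg.norm(n)
        e=c-ax*p[3]+n*rs
        return [c+n*16.5e-3,c-n*16.5e-3,c-ax*18e-3+n*16.5e-3,c,e]
    obs=np.array([near_top,far_top,near_bot,disc,entry],float)
    s=least_squares(lambda p:(np.array([wproj(d,a) for a in pts(p)])-obs).ravel(),[.46,.153,.093,.036],x_scale=[.01]*4)
    print('knob top',s.x[:3].round(4),'mid above ear mm',(s.x[3]*1e3-9).round(2),'res',s.fun.round(1))
E
python3 - <<'E'
from fit import *
d=load('w2');P=lambda x,y:(250+x/4.5,8+y/4.5)
for rs in(7e-3,8e-3,9e-3):
  for lean in (0.8,1.6): fit(d,P(243,393),P(240,557),P(243,291),P(240,491),P(245,213),rs,lean)
E
```

```text
knob top [0.4692 0.1569 0.0837] mid above ear mm 34.34 res [-0.2  1.1 -0.1  0.6  0.2 -0.3  0.1 -1.4  0.   0. ]
knob top [0.4698 0.1571 0.0832] mid above ear mm 35.16 res [-0.2  0.8  0.   0.7  0.1 -0.1  0.2 -1.4 -0.1 -0. ]
knob top [0.4692 0.1569 0.0837] mid above ear mm 33.2 res [-0.2  1.1 -0.1  0.6  0.2 -0.3  0.1 -1.4  0.   0. ]
knob top [0.4698 0.1571 0.0832] mid above ear mm 33.98 res [-0.2  0.8  0.   0.7  0.1 -0.1  0.2 -1.4 -0.1 -0. ]
knob top [0.4692 0.1569 0.0837] mid above ear mm 32.06 res [-0.2  1.1 -0.1  0.6  0.2 -0.3  0.1 -1.4  0.   0. ]
knob top [0.4698 0.1571 0.0832] mid above ear mm 32.81 res [-0.2  0.8  0.   0.7  0.1 -0.1  0.2 -1.4 -0.1 -0. ]
```

```bash
cat > fit2.py <<'E'
from h import *
from scipy.optimize import least_squares
def fit2(d,top,ring,lean=1.3,R0=16.5e-3,guess=(.46,.153,.093)):
    """top: near,far,left,right px of knob face rim; ring: near,left,right px of bush ring. order-free in l/r via camera geometry"""
    th=np.radians(lean);ax=np.array([-np.sin(th)*.989,-np.sin(th)*.148,np.cos(th)])
    cam=d['p']+q(d['r']).apply(d['H'][:3,3])
    def dirs(c):
        n=cam-c;n=n-ax*(n@ax);n/=np.linalg.norm(n);return n,np.cross(ax,n)
    def res(p):
        c=p[:3];n,l=dirs(c);e=c-ax*p[3];r=p[4]
        m=[wproj(d,x) for x in(c+n*R0,c-n*R0,c-l*R0,c+l*R0,e+n*r,e-l*r,e+l*r)]
        k=np.array(m)-np.array(list(top)+list(ring))
        w=np.array([[.3,1],[.3,1],[1,.3],[1,.3],[.3,1],[1,.1],[1,.1]]);return (k*w).ravel()
    s=least_squares(res,[*guess,.036,.008],x_scale=[.01,.01,.01,.01,.003])
    print('knob top',s.x[:3].round(4),'mid above ear',(s.x[3]*1e3-9).round(2),'r',(s.x[4]*1e3).round(2),'cost',s.cost.round(2));return s.x
E
python3 - <<'E'
from fit2 import *
d=load('w2');P=lambda x,y:(250+x/4.5,8+y/4.5)
for lean in(.8,1.6): 
  x=fit2(d,[P(243,393),P(240,557),P(101,465),P(382,475)],[P(245,213),P(175,262),P(315,262)],lean)
print([ (wproj(d,[*x[:2],x[2]-h])-[250,8])*4.5 for h in(0,.018,.033,.036,.04)])
c=wproj(d,[.4597,.1527,.0937]);print(c)
E
```

```text
knob top [ 98474.3387  27411.8638 -77669.5771] mid above ear 44702566.88 r -7644863.35 cost 1311.92
knob top [115723.0405  32250.4731 -91281.5466] mid above ear 53580333.54 r -9043826.78 cost 1311.92
[array([241.01311333, 474.58143544]), array([241.01311547, 474.58130303]), array([241.01311726, 474.58119268]), array([241.01311761, 474.58117061]), array([241.01311809, 474.58114119])]
[300.50515562 119.27069298]
```

```bash
sed -i 's/c-l\*R0,c+l\*R0/c+l*R0,c-l*R0/;s/e-l\*r,e+l\*r)\]/e+l*r,e-l*r)]/' fit2.py
python3 - <<'E'
from fit2 import *
d=load('w2');P=lambda x,y:(250+x/4.5,8+y/4.5)
for lean in(.8,1.6): 
  x=fit2(d,[P(243,393),P(240,557),P(101,465),P(382,475)],[P(245,213),P(175,262),P(315,262)],lean)
E
```

```text
knob top [0.4631 0.1553 0.0878] mid above ear 28.69 r 9.4 cost 1.25
knob top [0.4637 0.1555 0.0873] mid above ear 29.33 r 9.48 cost 1.75
```

```bash
python3 - <<'E'
from h import *
import cv2
# dot centroid refine
def dot(n,u,v,s=12):
    im=cv2.imread(f'pics/{n}.png').min(axis=2).astype(float);w=im[v-s:v+s+1,u-s:u+s+1]
    m=w>150;ys,xs=np.nonzero(m);return u-s+xs.mean(),v-s+ys.mean(),m.sum()
for n,u,v,s in(('w1',322,189,8),('w1',151,270,8),('w2',303,117,14)):
    a=dot(n,u,v,s);print(n,a,[watz(load(n),*a[:2],z).round(4)[:2] for z in(.092,.0937)])
d=load('w2');print(q(d['r']).as_matrix().round(3))
E
python3 -m pendant '[[0,0,0.2,-0.032,0.102,0],[0,0,0.2,-0.032,0.102,0],[0,0,0,-0.032,0.102,0],[0,0,0,-0.032,0.102,0],[0,0,0,-0.032,0.102,0],[0,0,0,-0.032,0.102,0],[0,0,0,0,0,0],[0,0,0,0,0,0],[0,0,0,0,0,0],[0,0,0,0,0,0]]'
python3 -c "
from h import *
from bench import ctrl
o=ctrl.get_obs();print(o['q'],q(o['eef_rot']).as_matrix().round(3))"
```

```text
w1 (np.float64(nan), np.float64(nan), np.int64(0)) [array([nan, nan]), array([nan, nan])]
w1 (np.float64(149.96969696969697), np.float64(270.030303030303), np.int64(66)) [array([ 0.4909, -0.051 ]), array([ 0.4903, -0.0495])]
w2 (np.float64(303.0344827586207), np.float64(117.40996168582376), np.int64(261)) [array([0.46  , 0.1541]), array([0.4578, 0.1535])]
[[-0.605 -0.31   0.733]
 [-0.191  0.951  0.245]
 [-0.773  0.009 -0.635]]
time_s: 5.2
eef_pos: [0.4817, 0.1922, 0.1968]
eef_rot: [0.061, -0.162, 0.983, 0.058]
wrist_force: [0.4, -0.4, 0.3]
opening: 0.997
grasp_force: 0.0
[ 0.07253251  0.00267762  1.89969656  0.13896102  1.13073363 -1.87727249] [[-0.94  -0.326  0.102]
 [-0.311  0.941  0.133]
 [-0.139  0.093 -0.986]]<stdin>:6: RuntimeWarning: Mean of empty slice.
  ret = ret.dtype.type(ret / rcount)
```

```bash
python3 -m pendant '[[-0.055,-0.097,-0.07,-0.042,0.032,0],[-0.055,-0.097,-0.065,-0.042,0.032,0],[0,0,0,0,0,0],[0,0,0,0,0,0],[0,0,0,0,0,0],[0,0,0,0,0,0],[0,0,0,0,0,0],[0,0,0,0,0,0],[0,0,0,0,0,0],[0,0,0,0,0,0]]'
cat >> h.py <<'E'
def see(n,P,s=22):
    import cv2
    d=wrist(n);u,v=wproj(d,P).round().astype(int);im=cv2.imread(f'pics/{n}.png')
    g=cv2.GaussianBlur(im.min(axis=2),(3,3),0);w=g[v-s:v+s+1,u-s:u+s+1]
    hi=np.percentile(w,99.5);lo=np.median(w);m=(w>(hi+lo)/2).astype(np.uint8)
    n_,lab,st,ce=cv2.connectedComponentsWithStats(m)
    for i in range(1,n_):
        if st[i,4]>15:
            a=ce[i]+[u-s,v-s];print(a.round(1),st[i].tolist(),watz(d,*a,P[2]).round(4))
    from bench import ctrl
    o=ctrl.get_obs();M=q(o['eef_rot']).as_matrix();print('pred',u,v,'p',o['eef_pos'].round(4),'z',M[:,2].round(4),'y',M[:,1].round(3),'q6',o['q'][5],'hi,lo',hi,lo)
    return im[max(0,v-60):v+60,max(0,u-80):u+80]
E
python3 - <<'E'
from h import *
import cv2
c=see('w3',[.4597,.1535,.0937]);cv2.imwrite('pics/w3c.png',cv2.resize(c,None,fx=4,fy=4))
E
```

```text
time_s: 6.45
eef_pos: [0.4604, 0.1535, 0.1696]
eef_rot: [0.0, -0.163, 0.987, 0.001]
wrist_force: [-0.3, 0.6, 0.3]
opening: 0.998
grasp_force: 0.0
[317.2 208.8] [16, 17, 13, 13, 139] [0.4601 0.154  0.0937]
[334.6 225.2] [32, 27, 13, 18, 114] [0.4682 0.1703 0.0937]
pred 317 208 p [0.4604 0.1535 0.1696] z [ 6.0e-04  1.4e-03 -1.0e+00] y [-0.321  0.947  0.001] q6 -1.822265436365037 hi,lo 169.0 64.0
```

```bash
python3 -m pendant '[[0,0,-0.1,0,0,0],[0,0,-0.1,0,0,0],[0,0,-0.1,0,0,0],[0,0,-0.1,0,0,0],[0,0,-0.07,0,0,0],[0,0,0,0,0,0],[0,0,0,0,0,0],[0,0,0,0,0,0],[0,0,0,0,0,0],[0,0,0,0,0,0]]' 0.2
python3 - <<'E'
from bench import ctrl
o=ctrl.get_obs();print(o['wrist_force'],o['torque'])
E
python3 -m pendant '[[0,0,0,0,0,0],[0,0,0,0,0,0],[0,0,0,0,0,0],[0,0,0,0,0,0],[0,0,0,0,0,0],[0,0,0,0,0,0],[0,0,0,0,0,0],[0,0,0,0,0,0],[0,0,0,0,0,0],[0,0,0,0,0,0]]' -1
python3 - <<'E'
from bench import ctrl
o=ctrl.get_obs();print(o['wrist_force'],o['torque'])
E
```

```text
time_s: 7.75
eef_pos: [0.4606, 0.1536, 0.0759]
eef_rot: [0.001, -0.163, 0.987, 0.001]
wrist_force: [-0.1, 0.4, 0.5]
opening: 0.599
grasp_force: 0.0
[-0.10518697  0.40657993  0.45712173] [-0.00305145 -0.01967698  0.04440359]
time_s: 9.0
eef_pos: [0.4601, 0.1543, 0.0761]
eef_rot: [0.0, -0.163, 0.987, 0.001]
wrist_force: [-3.2, 2.6, 6.5]
opening: 0.362
grasp_force: 58.8
[-3.24823688  2.59263757  6.49301856] [ 0.47644014  0.46954468 -0.02724001]
```

```bash
cat > o.py <<'E'
from bench import ctrl
from h import *
o=ctrl.get_obs();M=q(o['eef_rot']).as_matrix();print('F',o['wrist_force'].round(2),'T',o['torque'].round(3),'p',(o['eef_pos']*1e3).round(2),'q6',o['q'][5].round(3),'yaw',np.arctan2(M[1,1],M[0,1]).round(3),'t',round(o['time_s'],2))
E
python3 -m pendant '[[0,0,0,0,0,-0.11],[0,0,0,0,0,-0.11],[0,0,0,0,0,0],[0,0,0,0,0,0],[0,0,0,0,0,0],[0,0,0,0,0,0],[0,0,0,0,0,0],[0,0,0,0,0,0],[0,0,0,0,0,0],[0,0,0,0,0,0]]' >/dev/null; python3 o.py
```

```text
F [-3.12  6.23  5.39] T [ 1.114  0.496 -0.088] p [460.08 154.48  75.91] q6 -1.48 yaw 1.555 t 10.25
```

```bash
python3 -m pendant '[[-0.002,0.005,0.003,0,0,0],[0,0,0,0,0,0],[0,0,0,0,0,0],[0,0,0,0,0,0],[0,0,0,0,0,0],[0,0,0,0,0,0],[0,0,0,0,0,0],[0,0,0,0,0,0],[0,0,0,0,0,0],[0,0,0,0,0,0]]' >/dev/null; python3 o.py
```

```text
F [ 2.03  3.27 -1.38] T [ 0.87  -0.323  0.106] p [460.07 154.55  76.25] q6 -1.474 yaw 1.552 t 11.5
```

```bash
python3 -m pendant '[[0.001,0.003,0,0,0,-0.11],[0,0,0,0,0,-0.11],[0,0,0,0,0,-0.11],[0,0,0,0,0,-0.11],[0,0,0,0,0,0],[0,0,0,0,0,0],[0,0,0,0,0,0],[0,0,0,0,0,0],[0,0,0,0,0,0],[0,0,0,0,0,0]]' >/dev/null; python3 o.py
```

```text
F [ 3.6   2.39 -2.92] T [ 0.886 -1.088  0.066] p [460.72 155.13  76.37] q6 -0.783 yaw 0.863 t 12.75
```

```bash
python3 -m pendant '[[0.002,0.002,-0.001,0,0,-0.11],[0,0,0,0,0,-0.11],[0,0,0,0,0,-0.11],[0,0,0,0,0,-0.11],[0,0,0,0,0,-0.11],[0,0,0,0,0,0],[0,0,0,0,0,0],[0,0,0,0,0,0],[0,0,0,0,0,0],[0,0,0,0,0,0]]' >/dev/null; python3 o.py
```

```text
F [ 5.57 -1.05 -3.03] T [ 0.113 -1.166 -0.067] p [461.43 154.87  76.27] q6 0.084 yaw -0.001 t 14.0
```

```bash
python3 -m pendant '[[0.003,0,-0.001,0,0,-0.11],[0,0,0,0,0,-0.11],[0.001,0,0,0,0,-0.11],[0,0,0,0,0,-0.11],[0,0,0,0,0,0],[0,0,0,0,0,0],[0,0,0,0,0,0],[0,0,0,0,0,0],[0,0,0,0,0,0],[0,0,0,0,0,0]]' >/dev/null; python3 o.py
python3 -m pendant '[[0,0,0,0,0,0],[0,0,0,0,0,0],[0,0,0,0,0,0],[0,0,0,0,0,0],[0,0,0.1,0,0,0],[0,0,0.15,0,0,0],[0,0,0.15,0,0,0],[0,0,0.1,0,0,0],[0,0,0,0,0,0],[0,0,0,0,0,0]]' 0.5; python3 o.py
```

```text
F [ 5.07 -1.48 -3.03] T [-0.154 -1.025 -0.068] p [462.17 154.57  76.06] q6 0.775 yaw -0.692 t 15.25
time_s: 16.5
eef_pos: [0.4607, 0.1555, 0.1749]
eef_rot: [0.001, 0.905, 0.424, -0.001]
wrist_force: [0.3, -0.2, -0.5]
opening: 0.747
grasp_force: 0.0
F [ 0.3  -0.23 -0.49] T [0.003 0.006 0.028] p [460.73 155.48 174.88] q6 0.777 yaw -0.694 t 16.5
```

```bash
python3 -m pendant '[[0.015,-0.11,0,0,0,0.11],[0.015,-0.115,0,0,0,0.11],[0.015,-0.115,0,0,0,0.11],[0.015,-0.115,0,0,0,0.11],[0.015,-0.115,0,0,0,0.11],[0.015,-0.115,0,0,0,0.11],[0.015,-0.115,0,0,0,0.11],[0.015,-0.115,0,0,0,0.11],[0.015,-0.115,0,0,0,0.11],[0.01,0,0,0,0,0]]' >/dev/null
python3 - <<'E'
from h import *
import cv2
c=see('w4',[.491,-.052,.0937],30);cv2.imwrite('pics/w4c.png',cv2.resize(c,None,fx=4,fy=4))
E
```

```text
[345.4 184.9] [58, 2, 3, 11, 22] [ 0.4912 -0.0243  0.0937]
[318.5 211.5] [25, 27, 16, 14, 178] [ 0.494  -0.0525  0.0937]
pred 316 208 p [ 0.4899 -0.0506  0.1746] z [-5.0e-04  1.2e-03 -1.0e+00] y [0.655 0.755 0.001] q6 -1.201685246090299 hi,lo 121.0 66.0
```

```bash
python3 -m pendant '[[0.018,-0.009,-0.1,0,0,0],[0,0,-0.1,0,0,0],[0,0,-0.1,0,0,0],[0,0,-0.1,0,0,0],[0,0,-0.08,0,0,0],[0,0,0,0,0,0],[0,0,0,0,0,0],[0,0,0,0,0,0],[0,0,0,0,0,0],[0,0,0,0,0,0]]' 0.2 >/dev/null
python3 o.py
python3 -m pendant '[[0,0,0,0,0,0],[0,0,0,0,0,0],[0,0,0,0,0,0],[0,0,0,0,0,0],[0,0,0,0,0,0],[0,0,0,0,0,0],[0,0,0,0,0,0],[0,0,0,0,0,0],[0,0,0,0,0,0],[0,0,0,0,0,0]]' -1
python3 o.py
```

```text
F [-0.17 -0.2   0.81] T [ 0.008 -0.014  0.022] p [494.17 -52.38  80.18] q6 -1.206 yaw 0.861 t 19.05
time_s: 20.3
eef_pos: [0.4939, -0.0524, 0.0799]
eef_rot: [0.001, 0.348, 0.938, 0.0]
wrist_force: [-3.8, -3.1, 4.6]
opening: 0.366
grasp_force: 59.2
F [-3.81 -3.14  4.63] T [-0.326  0.569  0.038] p [493.9  -52.42  79.88] q6 -1.207 yaw 0.861 t 20.3
```

```bash
python3 -m pendant '[[-0.0015,-0.0015,0.002,0,0,0],[0,0,-0.0014,0,0,-0.11],[0,0,-0.0014,0,0,-0.11],[0,0,-0.0014,0,0,-0.11],[0,0,-0.0014,0,0,-0.11],[0,0,0,0,0,0],[0,0,0,0,0,0],[0,0,0,0,0,0],[0,0,0,0,0,0],[0,0,0,0,0,0]]' >/dev/null; python3 o.py
```

```text
F [-3.82 -3.57  4.13] T [-0.567  0.708  0.072] p [493.45 -52.64  79.02] q6 -0.517 yaw 0.172 t 21.55
```

```bash
python3 -m pendant '[[-0.002,-0.002,0.001,0,0,0],[0,0,-0.0014,0,0,-0.11],[0,0,-0.0014,0,0,-0.11],[0,0,-0.0014,0,0,-0.11],[0,0,-0.0014,0,0,-0.11],[0,0,0,0,0,0],[0,0,0,0,0,0],[0,0,0,0,0,0],[0,0,0,0,0,0],[0,0,0,0,0,0]]' >/dev/null; python3 o.py
```

```text
F [-4.76  0.8   2.27] T [0.114 0.858 0.078] p [492.94 -52.68  77.99] q6 0.176 yaw -0.521 t 22.8
```

```bash
python3 -m pendant '[[-0.002,0,0,0,0,0],[0,0,-0.0014,0,0,-0.11],[0,0,-0.0014,0,0,-0.11],[0,0,-0.0014,0,0,-0.11],[0,0,0,0,0,0],[0,0,0,0,0,0],[0,0,0,0,0,0],[0,0,0,0,0,0],[0,0,0,0,0,0],[0,0,0,0,0,0]]' >/dev/null; python3 o.py
```

```text
F [-4.65  1.93  2.08] T [0.394 0.685 0.016] p [492.6  -52.44  77.13] q6 0.695 yaw -1.04 t 24.05
```

```bash
python3 -m pendant '[[-0.002,0.001,0,0,0,0],[0,0,-0.0014,0,0,-0.11],[0,0,-0.0014,0,0,-0.11],[0,0,0,0,0,0],[0,0,0,0,0,0],[0,0,0,0,0,0],[0,0,0,0,0,0],[0,0,0,0,0,0]
,[0,0,0,0,0,0],[0,0,0,0,0,0]]' >/dev/null; python3 o.py
```

```text
F [-2.85  4.78  0.78] T [ 0.705  0.497 -0.041] p [492.46 -52.24  76.65] q6 1.036 yaw -1.381 t 25.3
```

```bash
python3 -m pendant '[[-0.001,0.002,0,0,0,0],[0,0,-0.0014,0,0,-0.11],[0,0,-0.0014,0,0,-0.11],[0,0,0,0,0,0],[0,0,0,0,0,0],[0,0,0,0,0,0],[0,0,0,0,0,0],[0,0,0,0,0,0]
,[0,0,0,0,0,0],[0,0,0,0,0,0]]' >/dev/null; python3 o.py
```

```text
F [-2.72  4.64  1.48] T [ 0.766  0.436 -0.117] p [492.5  -51.93  76.3 ] q6 1.384 yaw -1.728 t 26.55
```

```bash
python3 -m pendant '[[-0.001,0.002,0,0,0,0],[0,0,-0.0014,0,0,-0.11],[0,0,-0.0014,0,0,-0.11],[0,0,0,0,0,0],[0,0,0,0,0,0],[0,0,0,0,0,0],[0,0,0,0,0,0],[0,0,0,0,0,0]
,[0,0,0,0,0,0],[0,0,0,0,0,0]]' >/dev/null; python3 o.py
```

```text
F [-1.47  4.79  2.82] T [ 0.767  0.332 -0.058] p [492.62 -51.64  75.99] q6 1.73 yaw -2.075 t 27.8
```

```bash
python3 -m pendant '[[0,0,0,0,0,0],[0,0,0,0,0,0],[0,0,0,0,0,0],[0,0,0.15,0,0,0],[0,0,0.2,0,0,0],[-0.015,0.06,0.2,0,0,0.11],[-0.02,0.08,0.05,0,0,0.11],[-0.02,0.08,0,0,0,0.11],[-0.02,0.08,0,0,0,0.11],[-0.02,0.08,0,0,0,0.11]]' 0.5 >/dev/null
python3 -m pendant '[[-0.02,0.08,0,0,0,0.11],[-0.02,0.08,0,0,0,0.11],[0,0.08,0,0,0,0.11],[0,0,0,0,0,0.11],[0,0,0,0,0,0.11],[0,0,0,0,0,0.11],[0,0,0,0,0,0.11],[0,0,0,0,0,0.11],[0,0,0,0,0,0.11],[0,0,0,0,0,0.11]]' 1 >/dev/null
python3 o.py
```

```text
F [-0.56 -0.32 -0.33] T [ 0.046 -0.005 -0.007] p [465.26  71.83 195.76] q6 -0.62 yaw 0.521 t 30.3
```

```bash
python3 -m pendant '[[0,0,0,0,0,0.11],[0,0,0,0,0,0.11],[0,0,0,0,0,0.11],[0,0,0,0,0,0.11],[0,0,0,0,0,0.11],[0,0,0,0,0,0.11],[0,0,0,0,0,0.11],[0,0,0,0.016,-0.11,0],[0,0,0,0.016,-0.11,0],[0,0,0,0.016,-0.11,0]]' >/dev/null
python3 -m pendant '[[0,0,-0.05,0.016,-0.11,0],[0,0,-0.05,0.016,-0.11,0],[0,0,-0.05,0.008,-0.055,0],[0,0,-0.05,0,0,0],[0,0,-0.05,0,0,0],[0,0,0,0,0,0],[0,0,0,0,0,0],[0,0,0,0,0,0],[0,0,0,0,0,0],[0,0,0,0,0,0]]' >/dev/null
python3 o.py
python3 - <<'E'
from h import *
import cv2
d=wrist('w5');o,k=wray(d,*d['c']);print(o,k)
for p in([.4605,.1545,.0935],[.493,-.052,.0935]):print(wproj(d,p))
im=cv2.imread('pics/w5.png');c=im[0:180,60:560];cv2.imwrite('pics/w5c.png',cv2.resize(c,None,fx=1.6,fy=1.6))
E
```

```text
F [ 0.42 -0.31 -0.07] T [-0.082  0.382 -0.025] p [466.76  79.02 152.07] q6 -3.104 yaw 1.744 t 32.8
[0.31755072 0.05240373 0.1805139 ] [ 0.9076571   0.16082382 -0.38767807]
[438.53957147 164.40913358]
[115.61105603 166.50608093]
```

View pics/w5.png

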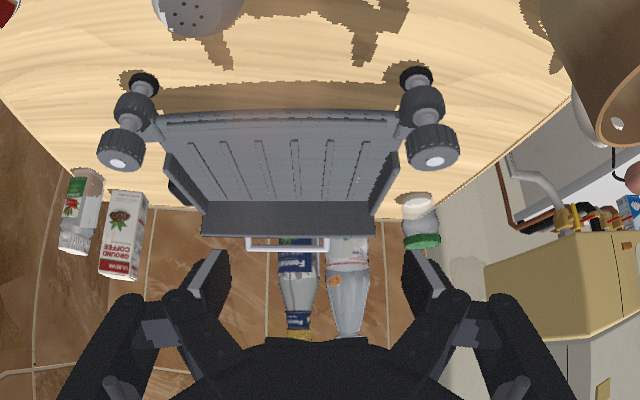

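Both knobs show symmetrically: right disc about (118,163), left disc about (435,160), with both soles near the board. I'll enlarge both to compare the knob–bush gaps.

Run:
```python
import cv2,numpy as np
a=cv2.imread('pics/w5.png')
r=cv2.resize(a[60:180,88:166],None,fx=5,fy=5,interpolation=cv2.INTER_CUBIC)
l=cv2.resize(a[60:180,390:468],None,fx=5,fy=5,interpolation=cv2.INTER_CUBIC)
m=np.hstack([r,l]);print(m.shape);cv2.imwrite('pics/m3.png',m)
```

```text
(600, 780, 3)
```

View pics/m3.png

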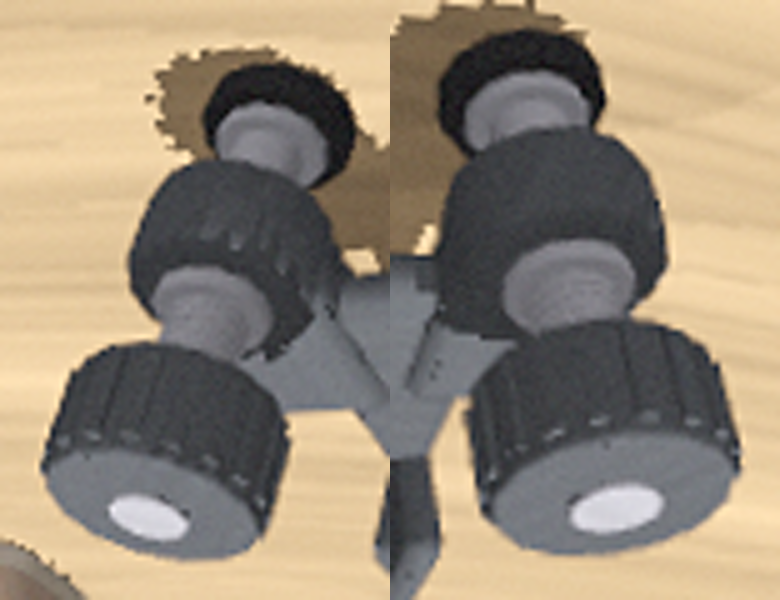

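```bash
cat > fit3.py <<'E'
from h import *
from scipy.optimize import least_squares
t=np.linspace(0,2*np.pi,361)
def run(name,P,face,ring,lean,guess,rf=None):
    d=load(name);F=np.array([P(*a) for a in face]);G=np.array([P(*a) for a in ring])
    th=np.radians(lean);ax=np.array([-np.sin(th)*.989,-np.sin(th)*.148,np.cos(th)])
    e1=np.cross(ax,[0,1,0]);e1/=np.linalg.norm(e1);e2=np.cross(ax,e1)
    circ=lambda c,r:np.array([wproj(d,c+r*(np.cos(a)*e1+np.sin(a)*e2)) for a in t[::4]])
    def dist(A,C):
        D=[]
        for a in A:
            p=C[:-1];v=C[1:]-p;s=np.clip(((a-p)*v).sum(1)/(v*v).sum(1),0,1);D.append(np.linalg.norm(a-p-v*s[:,None],axis=1).min())
        return np.array(D)
    def res(x):
        c=x[:3];r=rf or x[4]
        return np.r_[dist(F,circ(c,16.5e-3)),dist(G,circ(c-ax*x[3],r))]
    s=least_squares(res,[*guess,.034,.009],x_scale=[.01,.01,.01,.01,.003],diff_step=1e-3)
    print(name,lean,'top',s.x[:3].round(4),'mid-ear',(s.x[3]*1e3-9).round(2),'r',(s.x[4]*1e3).round(2),'rms px',np.sqrt((s.fun**2).mean()).round(2))
if __name__=='__main__':
    PR=lambda x,y:(88+x/5,60+y/5);PL=lambda x,y:(312+x/5,60+y/5);P2=lambda x,y:(250+x/4.5,8+y/4.5)
    Rf=[(45,468),(75,510),(130,545),(190,560),(240,552),(262,530),(75,448),(130,447),(190,462),(235,490),(258,512)]
    Lf=[(490,510),(500,535),(550,553),(620,553),(690,530),(730,495),(738,470),(520,475),(560,448),(620,432),(690,433),(735,455)]
    Rr=[(153,300),(165,280),(190,268),(215,266),(245,280),(268,310)]
    Lr=[(505,305),(510,280),(535,250),(570,240),(605,243),(632,265),(636,290)]
    f2=[(110,495),(140,530),(190,552),(240,557),(300,548),(350,520),(378,490),(112,450),(140,423),(190,402),(240,393),(300,398),(350,420),(378,455)]
    r2=[(175,270),(180,245),(205,222),(245,213),(285,220),(308,240),(315,268)]
    for rf in(None,9.3e-3):
        for le in(0,.5):
            run('w5',PR,Rf,Rr,le,(.493,-.052,.0935),rf);run('w5',PL,Lf,Lr,le,(.4605,.1545,.0935),rf)
        run('w2',P2,f2,r2,1.8,(.46,.154,.0935),rf)
E
python3 fit3.py
```

```text
w5 0 top [ 0.4983 -0.0541  0.0864] mid-ear 24.38 r 9.76 rms px 0.51
w5 0 top [0.4655 0.1563 0.087 ] mid-ear 25.0 r 9.7 rms px 0.45
w5 0.5 top [ 0.4993 -0.0547  0.0858] mid-ear 24.54 r 9.96 rms px 0.53
w5 0.5 top [0.4663 0.1569 0.0865] mid-ear 25.31 r 9.76 rms px 0.45
w2 1.8 top [0.4673 0.1567 0.0845] mid-ear 30.56 r 9.79 rms px 0.49
w5 0 top [ 0.498  -0.054   0.0865] mid-ear 24.68 r 9.0 rms px 0.55
w5 0 top [0.4634 0.1548 0.0884] mid-ear 24.73 r 9.0 rms px 0.53
w5 0.5 top [ 0.4969 -0.0534  0.0871] mid-ear 24.53 r 9.0 rms px 0.58
w5 0.5 top [0.4649 0.156  0.0874] mid-ear 25.23 r 9.0 rms px 0.53
w2 1.8 top [0.4663 0.1564 0.0852] mid-ear 30.85 r 9.0 rms px 0.58
```

```bash
python3 -m pendant '[[0,0,0.1,-0.016,0.11,0],[0,0,0.05,-0.016,0.11,0],[0,0,0,-0.016,0.11,0],[0,0,0,-0.016,0.11,0],[0,0,0,-0.016,0.105,0],[0,0,0,0,0,0],[0,0,0,0,0,0],[0,0,0,0,0,0],[0,0,0,0,0,0],[0,0,0,0,0,0]]' -1 >/dev/null
python3 - <<'E'
from h import *
from bench import ctrl
o=ctrl.get_obs();M=q(o['eef_rot']).as_matrix();z=M[:,2];r=np.cross(z,[0,0,-1]);print(o['eef_pos'],'rot units',r/1.5708,'shift units',(np.array([.4967,.1304,.062])-o['eef_pos'])/.2,o['q'][5],o['time_s'])
E
```

```text
[0.46897957 0.09334986 0.16585019] rot units [-0.06793111  0.12304048  0.        ] shift units [ 0.13860216  0.1852507  -0.51925095] -1.963971431091494 34.1
```

```bash
python3 -m pendant '[[0.07,0.09,0,-0.034,0.061,0],[0.07,0.095,0,-0.034,0.062,0],[0,0,-0.12,0,0,0],[0,0,-0.12,0,0,0],[0,0,-0.12,0,0,0],[0,0,-0.1,0,0,0],[0,0,-0.04,0,0,0],[0,0,-0.02,0,0,0],[0,0,0,0,0,0],[0,0,0,0,0,0]]' -1 >/dev/null; python3 o.py
python3 - <<'E'
from h import *
from bench import ctrl
print(q(ctrl.get_obs()['eef_rot']).as_matrix()[:,2],ctrl.get_obs()['opening'])
E
```

```text
F [-0.23  0.02 -0.18] T [-0.019  0.038 -0.01 ] p [497.87 130.51  62.47] q6 -1.722 yaw 1.746 t 35.35
[ 2.29837302e-03  8.68449474e-04 -9.99996982e-01] -0.00027187023715697484
```

```bash
python3 -m pendant '[[0,0,-0.005,0,0,0],[0,0,-0.005,0,0,0],[0,0,-0.005,0,0,0],[0,0,-0.005,0,0,0],[0,0,0,0,0,0],[0,0,0,0,0,0],[0,0,0,0,0,0],[0,0,0,0,0,0],[0,0,0,0,0,0],[0,0,0,0,0,0]]' >/dev/null; python3 o.py
```

```text
F [-2.14 -0.6   8.51] T [-0.068  0.641  0.02 ] p [497.23 130.47  58.44] q6 -1.722 yaw 1.746 t 36.6
```

```bash
python3 -m pendant '[[0,0,0.002,0,0,0],[0,0,0,0,0,0],[0,0,0,0,0,0],[0,0,0,0,0,0],[0,0,0,0,0,0],[0,0,0,0,0,0],[0,0,0,0,0,0],[0,0,0,0,0,0],[0,0,0,0,0,0],[0,0,0,0,0,0]]' >/dev/null; python3 o.py
python3 -m pendant '[[0,0,0.015,0,0,0],[0.04,-0.25,0,0,0,0],[0.04,-0.25,0,0,0,0],[0.035,-0.24,0,0,0,0],[0,0,0,0,0,0],[0,0,-0.007,0,0,0],[0,0,-0.008,0,0,0],[0,0,0,0,0,0],[0,0,0,0,0,0],[0,0,0,0,0,0]]' >/dev/null; python3 o.py
```

```text
F [-2.23 -0.22  6.97] T [-0.014  0.503 -0.024] p [497.26 130.49  58.49] q6 -1.722 yaw 1.746 t 37.85
F [-3.53 -2.68  7.02] T [-0.412  0.601 -0.   ] p [519.82 -16.58  58.51] q6 -2.009 yaw 1.749 t 39.1
```

```bash
python3 -m pendant '[[0,0,0.02,0,0,0],[0.154,0.149,0,0,0,0],[0.154,0.149,0,0,0,0],[0.154,0.149,0,0,0,0],[0,0,0,0,0,0],[0,0,-0.01,0,0,0],[0,0,-0.01,0,0,0],[0,0,0,0,0,0],[0,0,0,0,0,0],[0,0,0,0,0,0]]' >/dev/null; python3 o.py
```

```text
F [-5.05 -0.48  6.43] T [-0.092  0.829  0.009] p [611.93  71.43  58.18] q6 -1.822 yaw 1.746 t 40.35
```

```bash
python3 -m pendant '[[0,0,0.02,0,0,0],[-0.028,0.188,0,0,0,0],[-0.028,0.188,0,0,0,0],[0,0,0,0,0,0],[0,0,0,0,0,0],[0,0,-0.01,0,0,0],[0,0,-0.009,0,0,0],[0,0,0,0,0,0],[0,0,0,0,0,0],[0,0,0,0,0,0]]' >/dev/null; python3 o.py;  python3 - <<'E'
from h import *
from bench import ctrl
print(q(ctrl.get_obs()['eef_rot']).as_matrix()[:,2])
E
```

```text
F [-0.29 -0.43  0.76] T [-0.033  0.021 -0.024] p [601.43 147.    58.24] q6 -1.699 yaw 1.746 t 41.6
[ 7.56253277e-04  8.50880317e-04 -9.99999352e-01]
```

```bash
python3 -m pendant '[[0,0,0.2,0,0,0],[-0.1,0,0.22,0,0,0],[-0.2,0.013,0,0,0,0],[-0.2,0.013,0,0,0,0],[-0.195,0.013,0,0,0,0],[0,0,0,0,0,0],[0,0,0,0,0,0],[0,0,0,0,0,0],[0,0,0,0,0,0],[0,0,0,0,0,0]]' 0.2 >/dev/null
python3 - <<'E'
from h import *
c=see('w6',[.462,.1545,.0937],26)
E
```

```text
[341.3 205. ] [50, 2, 3, 20, 39] [0.4478 0.1679 0.0937]
[315.7 219.5] [18, 17, 16, 14, 175] [0.4602 0.1538 0.0937]
[331.7 240.9] [21, 24, 32, 29, 325] [0.4734 0.1667 0.0937]
pred 316 222 p [0.4626 0.1548 0.1421] z [ 5.e-04  8.e-04 -1.e+00] y [-0.174  0.985  0.001] q6 -1.6677003527512404 hi,lo 169.96000000000004 64.0
```

```bash
python3 -m pendant '[[-0.008,-0.0015,-0.1,0,0,0],[0,0,-0.1,0,0,0],[0,0,-0.1,0,0,0],[0,0,-0.026,0,0,0],[0,0,0,0,0,0],[0,0,0,0,0,0],[0,0,0,0,0,0],[0,0,0,0,0,0],[0,0,0,0,0,0],[0,0,0,0,0,0]]' 0.2 >/dev/null; python3 o.py
python3 -m pendant '[[0,0,0,0,0,0],[0,0,0,0,0,0],[0,0,0,0,0,0],[0,0,0,0,0,0],[0,0,0.002,0,0,0],[0,0,0,0,0,0.11],[0,0,0,0,0,0.11],[0,0,0,0,0,0.11],[0,0,0.002,0,0,0.11],[0,0,0.002,0,0,0.11]]' -1; python3 o.py
```

```text
F [ 0.53  0.08 -0.29] T [-0.002 -0.005  0.002] p [460.86 154.58  77.16] q6 -1.668 yaw 1.746 t 44.15
time_s: 45.4
eef_pos: [0.4608, 0.1543, 0.0782]
eef_rot: [0.0, -0.499, 0.867, 0.0]
wrist_force: [-0.6, -3.1, 1.4]
opening: 0.368
grasp_force: 59.3
F [-0.59 -3.11  1.44] T [-0.519  0.209 -0.07 ] p [460.76 154.26  78.17] q6 -2.538 yaw 2.616 t 45.4
```

```bash
python3 -m pendant '[[0,0,0,0,0,0],[0,0,0,0,0,0],[0,0,0.1,0,0,0],[0,0,0.15,0,0,0],[0.06,-0.12,0,0,0,-0.1],[0.06,-0.12,0,0,0,-0.1],[0.06,-0.12,0,0,0,-0.1],[0.06,-0.13,0,0,0,-0.1],[0,0,0,0,0,-0.1],[0,0,0,0,0,0]]' 0.3 >/dev/null; python3 o.py
python3 -m pendant '[[0,0,-0.05,0,0,0],[0,0,-0.05,0,0,0],[0,0,-0.05,0,0,0],[0,0,-0.05,0,0,0],[0,0,-0.05,0,0,0],[0,0,-0.05,0,0,0],[0,0,-0.02,0,0,0],[0,0,-0.01,0,0,0],[0,0,0,0,0,0],[0,0,0,0,0,0]]' -1 >/dev/null; python3 o.py
```

```text
F [ 0.6  -0.06  0.2 ] T [-0.007 -0.024 -0.01 ] p [508.81  56.47 128.06] q6 -1.947 yaw 1.823 t 46.65
F [ 1.02 -0.66 -0.7 ] T [-0.006  0.023  0.014] p [509.13  56.52  62.65] q6 -1.947 yaw 1.825 t 47.9
```

Now touch: 4.7 mm down.

```bash
python3 -m pendant '[[0,0,-0.01,0,0,0],[0,0,-0.006,0,0,0],[0,0,-0.005,0,0,0],[0,0,-0.002,0,0,0],[0,0,0,0,0,0],[0,0,0,0,0,0],[0,0,0,0,0,0],[0,0,0,0,0,0],[0,0,0,0,0,0],[0,0,0,0,0,0]]' >/dev/null; python3 o.py
```

```text
F [-2.59  0.4   6.78] T [0.015 0.472 0.011] p [508.77  56.57  58.16] q6 -1.947 yaw 1.825 t 49.15
```

```bash
python3 -m pendant '[[0,0,0.2,0,0,0],[0,0,0.21,0,0,0],[-0.02,-0.18,0,0,0,0],[-0.03,-0.18,0,0,0,0],[-0.03,-0.183,0,0,0,0],[0,0,0,0,0,0],[0,0,0,0,0,0],[0,0,0,0,0,0],[0,0,0,0,0,0],[0,0,0,0,0,0]]' 0.2 >/dev/null
python3 - <<'E'
from h import *
c=see('w7',[.4925,-.052,.0937],26)
E
```

```text
[316.2 224.3] [18, 19, 17, 16, 208] [ 0.4926 -0.0519  0.0937]
[336.8 243.6] [37, 32, 16, 21, 176] [ 0.5024 -0.0354  0.0937]
[307.8 248.2] [13, 48, 10, 5, 36] [ 0.5104 -0.0529  0.0937]
pred 316 224 p [ 0.4929 -0.0516  0.1396] z [ 7.e-04  9.e-04 -1.e+00] y [-0.252  0.968  0.001] q6 -2.1708779415754162 hi,lo 149.96000000000004 62.0
```

```bash
python3 -m pendant '[[-0.001,-0.002,-0.1,0,0,0],[0,0,-0.1,0,0,0],[0,0,-0.09,0,0,0],[0,0,-0.024,0,0,0],[0,0,0,0,0,0],[0,0,0,0,0,0],[0,0,0,0,0,0],[0,0,0,0,0,0],[0,0,0,0,0,0],[0,0,0,0,0,0]]' 0.2 >/dev/null; python3 o.py
python3 -m pendant '[[0,0,0,0,0,0],[0,0,0,0,0,0],[0,0,0,0,0,0],[0,0,0,0,0,0],[0,0,0.002,0,0,0],[0,0,0,0,0,0.11],[0,0,0,0,0,0.11],[0,0,0,0,0,0],[0,0,0,0,0,0],[0,0,0,0,0,0]]' -1 >/dev/null; python3 o.py
```

```text
F [ 0.67  0.66 -0.2 ] T [-0.022  0.013 -0.018] p [492.6  -52.42  76.91] q6 -2.172 yaw 1.825 t 51.7
F [-2.7   2.89  4.17] T [0.466 0.287 0.038] p [492.55 -52.29  77.32] q6 -2.516 yaw 2.168 t 52.95
```

```bash
python3 -m pendant '[[0,0,0,0,0,0],[0,0,0,0,0,0],[0,0,0.12,0,0,0],[0,0,0.15,0,0,0],[-0.04,0.258,0,0,0,0],[-0.04,0.258,0,0,0,0],[-0.04,0.258,0,0,0,0],[-0.04,0.258,0,0,0,0],[0,0,0,0,0,0],[0,0,0,0,0,0]]' 0.2 >/dev/null
python3 - <<'E'
from h import *
c=see('w8',[.4606,.1543,.0937],26)
E
```

```text
[342.4 210.6] [47, 0, 6, 19, 55] [0.4416 0.1588 0.0937]
[316.5 229.1] [17, 17, 16, 15, 192] [0.4601 0.1528 0.0937]
[321.7 251. ] [0, 24, 53, 29, 551] [0.4707 0.1639 0.0937]
pred 318 231 p [0.461  0.1531 0.1312] z [ 6.e-04  6.e-04 -1.e+00] y [-0.563  0.826  0.   ] q6 -2.094394789870448 hi,lo 169.0 64.0
```

```bash
python3 -m pendant '[[-0.0025,0.002,-0.1,0,0,0],[0,0,-0.1,0,0,0],[0,0,-0.05,0,0,0],[0,0,-0.019,0,0,0],[0,0,0,0,0,0],[0,0,0,0,0,0],[0,0,0,0,0,0],[0,0,0,0,0,0],[0,0,0,0,0,0],[0,0,0,0,0,0]]' 0.2 >/dev/null; python3 o.py
python3 -m pendant '[[0,0,0,0,0,0],[0,0,0,0,0,0],[0,0,0,0,0,0],[0,0,0,0,0,0],[0,0,0.001,0,0,0],[0,0,-0.001,0,0,-0.115],[0,0,0,0,0,-0.115],[0,0,0,0,0,-0.115],[0,0,0,0,0,0],[0,0,0,0,0,0]]' -1 >/dev/null; python3 o.py
```

```text
F [ 0.8  -0.79 -0.53] T [ 0.004 -0.006  0.034] p [460.13 154.41  77.52] q6 -2.093 yaw 2.17 t 55.5
F [ 2.52 -4.81 -0.98] T [-0.617 -0.38  -0.024] p [460.51 154.21  77.46] q6 -1.555 yaw 1.632 t 56.75
```

```bash
python3 -m pendant '[[0,0,0,0,0,0],[0,0,0,0,0,0],[0,0,0.1,0,0,0],[0,0,0.15,0,0,0],[0.06,-0.12,0,0,0,0],[0.06,-0.12,0,0,0,0],[0.06,-0.12,0,0,0,0],[0.06,-0.13,0,0,0,0],[0,0,0,0,0,0],[0,0,0,0,0,0]]' 0.3 >/dev/null; python3 o.py
```

```text
F [-0.65 -0.2  -1.43] T [ 0.029 -0.068  0.025] p [507.5   57.06 127.2 ] q6 -1.751 yaw 1.629 t 58.0
```

```bash
python3 -m pendant '[[0,0,-0.06,0,0,0],[0,0,-0.06,0,0,0],[0,0,-0.06,0,0,0],[0,0,-0.06,0,0,0],[0,0,-0.06,0,0,0],[0,0,-0.025,0,0,0],[0,0,-0.01,0,0,0],[0,0,-0.007,0,0,0],[0,0,0,0,0,0],[0,0,0,0,0,0]]' -1 >/dev/null; python3 o.py
```

```text
F [ 0.28 -0.09 -0.46] T [ 0.01  -0.043  0.016] p [508.34  56.37  59.39] q6 -1.751 yaw 1.628 t 59.25
```

```bash
python3 -m pendant '[[0,0,-0.004,0,0,0],[0,0,-0.003,0,0,0],[0,0,0,0,0,0],[0,0,0,0,0,0],[0,0,0,0,0,0],[0,0,0,0,0,0],[0,0,0,0,0,0],[0,0,0,0,0,0],[0,0,0,0,0,0],[0,0,0,0,0,0]]' >/dev/null; python3 o.py
```

```text
F [-0.77 -0.12  5.21] T [-0.     0.38   0.042] p [508.27  56.34  58.12] q6 -1.751 yaw 1.628 t 60.5
```

```bash
python3 -m pendant '[[0,0,0.1,0,0,0],[0,0,0.2,0,0,0],[0,0,0.2,0,0,0],[0,0,0.1,0,0,0],[0,0,0,0,0,0],[0,0,0,0,0,0],[0,0,0,0,0,0],[0,0,0,0,0,0],[0,0,0,0,0,0],[0,0,0,0,0,0]]' >/dev/null; python3 o.py; python3 -c "
from bench import ctrl
print(ctrl.hand_in())"
```

```text
F [0.24 0.29 0.28] T [ 0.011 -0.002 -0.01 ] p [508.07  56.39 177.51] q6 -1.751 yaw 1.628 t 61.75
the job is handed in; nothing more can be done
None
```

I wound both thumbscrews down and handed the job in at 61.75 s. Touch checks put the plate level front to back within about 0.1 mm; the even load on the front feet is worked out from plate heights and turn counts, and I did no direct rock test.

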